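# Isolate the printer bed and lift a hot print with tongs

### The arm

A 7-joint arm with a two-finger parallel gripper is mounted at the origin on the work surface. World frame = base frame: x ahead of the robot, y to its left, z up, the work surface at z = 0. Lengths are in mm, angles in rad, forces in N, time in s.
With the tool pointing down it reaches from about 400 to 900 mm from the base axis. Payload 5.5 kg.
Tool frame: the origin (TCP) lies at the very end of the fingers, on their centre line; the grasp point (between the pads) lies 19 mm behind it; z points along the fingers, y is the line along which they close (so a half turn about z gives the same grasp; the last joint's range is limited). The gripper opens to 92 mm and grips with 3 to 60 N. Pads are 19 mm wide; open, the fingers measure 130 mm over their backs; the gripper's body (75 mm by 190 mm) begins 47 mm behind the grasp point.
Start: joints at [-0.912, 0.501, -0.427, 1.55, 0.221, 1.138, -0.21], TCP at [250.567, 599.764, 191.629] pointing down, gripper open.
Joint ranges: [-2.88, 2.88], [-0.31, 2.03], [-1.54, 1.56], [0.2, 2.42], [-1.41, 4.55], [0.19, 2.02], [-2.57, 2.57]. Speed limits (rad/s): [2.57, 2.57, 3.14, 3.14, 3.14, 3.14, 3.14].

### API

Orientations are given as a rotation vector (axis times angle).
In Python, from plant import bot gives the robot as it stands.
- The arm moves only by the tool drive_effector, called after ">>>" by a JSON object that holds its "method" and its "body". Schema: {"type":"object","properties":{"motion":{"type":"array","items":{"type":"object","properties":{"aperture":{"type":"number"},"trans":{"type":"array","items":{"type":"number"},"minItems":3,"maxItems":3},"rz":{"type":"number"}},"additionalProperties":false,"required":["aperture"]},"minItems":1,"maxItems":20},"only":{"type":"string"},"quiet":{"type":"boolean"},"lines":{"type":"string"}},"required":["motion"],"additionalProperties":false}. motion is a list of rows, 1 to 20 of them, each an object with the fields aperture (the finger opening in mm), trans (a list: dx, dy, dz in mm), rz (a turn about the tool's z in rad); a field left out counts as zero (the opening has to be given); each row shifts and turns the commanded pose from where the row before left it, along the tool's axes as they then stand; what a row does not reach is not made up. A row lasts 1/10 s, in which the tool goes at most 50 mm and 0.15 rad, less where a joint would pass 70% of its speed; a pose out of reach is approached as far as the arm can. The fingers move at their own pace and stop on an object; the grip force is fixed at half the most. Time passes only in rows, so rows that do not move let the fingers close. The tool returns the time, the measured TCP pose, the force, the opening and the grip force at its end. only (a regular expression) keeps the lines of the reply that match it, lines (a string "A,B") keeps lines A to B, and quiet returns only ok. Input that does not fit is refused with a message, and nothing moves.
- bot.state(): the state, without advancing time (a new reading comes with each control period).
- bot.snapshot(name): name is "scene" or "top" or "wrist"; returns (picture, depth): 420x560x3 uint8, blue, green, red; 420x560 float32, mm along the optical axis (not along the pixel's ray), 0 where there is no reading.
- bot.calibration(name): a dict with "fx", "fy", "cx", "cy" (pixels), "origin" and "rotation" of the camera in the world; the wrist camera has in their place "mount" (4x4, takes a point from camera to tool coordinates, whose origin is the TCP and whose axes are the flange's). Camera axes: x right, y down, z forward; pixel columns grow to the right and rows downward; lengths in mm; the calibration is good to about 2 mm. The wrist camera is an equidistant fisheye: a pixel r from the principal point sees the ray r / f radians off the axis. A picture is of the moment at which its call begins: read the wrist's pose just before it. calibration takes no time and is no camera call.
- bot.hand_in(): hands the job in; it is judged then, once.
The state is a dict: "time_s": time; "joints": joint angles; "qvel": joint speeds; "joint_torque": joint torques, N m; "eef_pos": TCP position; "tool_rot": TCP orientation; "force": force on the tool from outside, world axes, zero at the start; "torque": the same for the moment, N m; "finger_gap": finger opening in mm; "gripper_force": force on a finger pad.
Only numpy, scipy, OpenCV 4.12 (cv2) and the standard library are available. Lean on these libraries where they do the work, as an engineer would, in place of code of your own. Each camera call takes 0.05 s, during which the arm holds its last target. There are 200 camera calls.

### The job

The print is finished and the bed is still hot: first switch the bed heater off by turning the red handle of the isolator box anticlockwise (seen from above, about 60 degrees) all the way to its off stop. Then pick up the tongs, close their jaws on the yellow stepped bracket on the black bed and lift it, keeping the gripper itself off the bracket and leaving the other prints and things where they are. Finish while holding: the program ends with the gripper still squeezing the tongs and the tongs holding the bracket, still, about 12 cm above the bed.

Things in the scene. Friction and masses are not known exactly. Their poses are not given: they have to be found in the camera images.
- isolator: Fixed grey box 110 x 100 mm and 58 mm high with a yellow top plate; origin at the centre of its underside, x and y along its sides. The red handle is on its top, on the vertical axis through the origin. A red dot on the plate at 30 degrees from +x towards +y marks on, a black dot at +y marks off.
- handle_grip (a point): Point to grip on the red handle, on the turning axis, 95 mm above the table. The handle is a bar 70 mm long, 16 mm thick, flat sides from 71 to 107 mm above the table; below it a black collar, top 66 mm (red hub to 73 mm, 40 mm across). The point turns with the handle; its y axis runs along the bar, towards the white mark.
- isolator_handle (a joint): Angle of the red handle: 1.047 = on (bar turned 60 degrees clockwise from off, white mark at the red dot), 0 = off (bar along the box's y axis, white mark at the black dot). Off is reached by turning the bar 60 degrees anticlockwise seen from above. Firm stops at both ends; it takes about 0.1 N m to turn and stays where it is left.
- mat: Fixed pale turquoise mat 270 x 150 mm, 3 mm thick, on which the tongs stand; origin at the centre of its underside.
- tongs: Loose sprung steel tongs, 0.12 kg, 215 mm long, standing on the mat on two black jaws and a round pivot foot; the arms form a level V that opens forwards. Origin at mat height, midway between the blue grip sleeves; x points along the tongs to the jaws (roughly away from the robot), z up. Pivot at x = -95 mm, jaws' middle at x = +100 mm, balance point within 15 mm of the origin.
- tongs_grip (a point): Point to grip, 32 mm above the tongs' origin, midway between the blue sleeves (52 mm long, 24 mm high), which are squeezed across y. Width over the sleeves 54 mm open, 37 mm with the jaws closed on the bracket. The spring pushes back about 4 N a side open, 7 N closed on the bracket: squeezed by a few mm the tongs are held firmly and can be carried with jaws still open.
- tongs_left (a joint): Closing angle of the tongs' left arm (the right one follows it): 0 = open (jaw gap 60 mm), about 0.09 = jaws 24 mm apart (closed on the bracket), 0.15 = shut. The gap is about 60 mm minus 390 mm per rad. Each jaw gets about half of the gripping force in excess of the spring's.
- jaw_left: Black jaw block on the tongs' left (+y) arm, 26 mm long, 11 mm thick, 34 mm high; origin at the middle of its inner face, x along the jaw, y outward. Its foot is level with the tongs' origin (16 mm below this point), its top is 18 mm above this point.
- jaw_right: The same on the right (-y) arm: origin at the middle of the inner face.
- bed: Fixed black heated printer bed, plate 220 (x) x 200 (y) mm, top 45 mm above the table; origin at the table under its centre. In front of it (x = -128 mm) there is only a black rail end 28 mm high. Three yellow prints lie on it.
- bracket: The loose yellow print to lift, about 0.03 kg: the nearest of the three, a stepped block (upside-down T). Foot 36 mm along x, 24 mm along y, 14 mm high; upright 18 mm along x, 24 mm along y, up to 34 mm high, with a black dot on top. Origin at the centre of its underside. Its flat sides, 24 mm apart across y, are for the jaws; its x axis points roughly away from the robot.
- bar: Loose yellow printed bar 22 x 60 x 16 mm at the far side of the bed; stays where it is. Origin at the centre of its underside.
- channel: Loose yellow printed U channel 30 x 50 x 20 mm at the far side of the bed; stays where it is. Origin at the centre of its underside.
- scraper: Loose scraper with orange handle, 240 x 65 mm long, lying across in front of the robot, about 20 mm high; stays where it is. Origin at its middle.
- spray: Loose white bottle, 60 mm wide, 150 mm high; stays where it is. Origin at the centre of its underside.

How it is judged:
By the outcome, as a careful person would: the job done as asked, in the order asked, and still so for the second after the job is handed in, while the arm keeps its last pose, push and grip.
It also fails if it takes over 58 s, if anything falls off the work surface, if the arm or the gripper's body presses on something with over 40 N, if the wrist force passes 120 N, or if a joint passes its speed limit or range.

## Working session

There is one attempt and no reset: what is moved stays moved. The work goes in short steps, Python scripts to look and compute and a tool call to move; the robot and the scene stay as the last step left them, time stands still between calls to the robot, and variables do not carry over. Pictures are saved under pics/ and viewed, at most 10 in all, crops included, and the job is handed in when it is done.

```bash
ls; mkdir -p pics; python3 - <<'E'
from plant import bot
import cv2,numpy as np
s=bot.state();print(s)
for n in("top","scene"):
    im,d=bot.snapshot(n);cv2.imwrite(f"pics/{n}0.png",im);np.save(f"pics/{n}0.npy",d)
    print(bot.calibration(n))
print(bot.calibration("wrist"))
E
```

```text
pics
plant.py
{'time_s': 0.0, 'joints': array([-0.91178315,  0.50186892, -0.4267814 ,  1.55144919,  0.22077473,
        1.13829799, -0.21032871]), 'qvel': array([-0.00080806,  0.0001977 , -0.00147462,  0.00073433, -0.0018441 ,
        0.00039225,  0.00049828]), 'joint_torque': array([ 1.21120127e-03, -5.66587543e+01, -5.81667468e+00, -2.79111761e+01,
       -6.89875963e-02,  3.10429232e-02,  1.83053262e-04]), 'eef_pos': array([250.34933717, 599.0142285 , 190.56468478]), 'tool_rot': array([-6.17586963e-01, -3.07980411e+00,  3.00701258e-03]), 'force': array([ 0.68420162, -0.81966285, -0.90442439]), 'torque': array([ 0.01250639, -0.01434425,  0.02020299]), 'gripper_force': 0.0, 'finger_gap': 91.66158644406259}
{'fx': 408.16089569968364, 'fy': 408.16089569968364, 'cx': 284.945946213347, 'cy': 204.31554074200238, 'origin': array([ 351.3600563 ,  -16.2224444 , 1050.48896033]), 'rotation': array([-2.25465356,  1.94704857, -0.19432358])}
{'fx': 414.0081428087285, 'fy': 414.0081428087285, 'cx': 274.26617259536823, 'cy': 217.0595200056766, 'origin': array([1243.72474019, -336.72939859,  652.44749448]), 'rotation': array([-1.9248392 , -1.20120283,  0.60267151])}
{'fx': 325.19226210127806, 'fy': 325.19226210127806, 'cx': 278.4442655675092, 'cy': 206.8922927117429, 'mount': array([[ 1.02392768e-04, -9.63924790e-01, -2.66174733e-01,
         7.14936703e+01],
       [ 9.99999882e-01,  2.24862153e-04, -4.29632996e-04,
        -3.95762121e-01],
       [ 4.73986519e-04, -2.66174657e-01,  9.63924700e-01,
        -1.94047941e+02],
       [ 0.00000000e+00,  0.00000000e+00,  0.00000000e+00,
         1.00000000e+00]])}
```

View pics/top0.png

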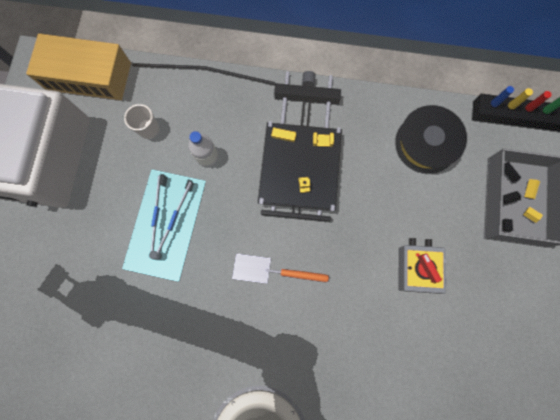

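View pics/scene0.png

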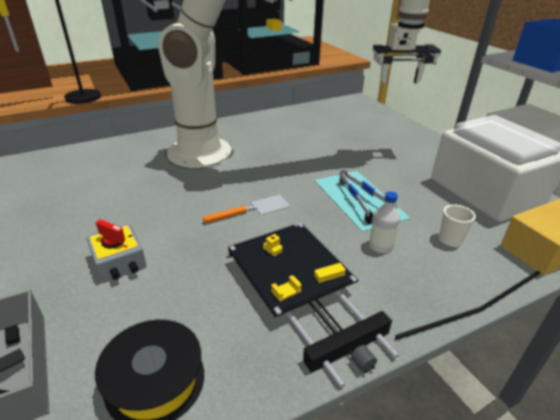

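The top view shows the isolator at (425,268) with the bar pointing up-left to lower-right, the bracket at (305,184), the tongs with blue sleeves at (155,217)/(174,220), pivot at (155,255) and jaws at (163,181)/(190,186). The scene view agrees, with the spray beside the tongs' jaws.

```bash
cat > h.py <<'E'
import cv2,numpy as np
from scipy.spatial.transform import Rotation as R
from plant import bot
def cloud(n,d):
    c=bot.calibration(n);v,u=np.mgrid[:420,:560]
    p=np.stack([(u-c['cx'])/c['fx']*d,(v-c['cy'])/c['fy']*d,d],-1)
    return p@R.from_rotvec(c['rotation']).as_matrix().T+c['origin']
def wcloud(d,s):
    c=bot.calibration('wrist');v,u=np.mgrid[:420,:560]
    x,y=(u-c['cx'])/c['fx'],(v-c['cy'])/c['fy'];r=np.hypot(x,y)+1e-9;t=np.tan(r)
    p=np.stack([x/r*t*d,y/r*t*d,d],-1);M=c['mount']
    p=p@M[:3,:3].T+M[:3,3]
    return p@R.from_rotvec(s['tool_rot']).as_matrix().T+s['eef_pos']
def rect(P):
    (c,wh,a)=cv2.minAreaRect(P[:,:2].astype(np.float32));return np.round(c,1),np.round(wh,1),round(a,1),np.round(np.percentile(P[:,2],[5,50,95]),1)
def hsv(im):return cv2.cvtColor(im,cv2.COLOR_BGR2HSV)
def mask(im,lo,hi,box):
    m=cv2.inRange(hsv(im),lo,hi)>0;b=np.zeros_like(m);b[box[1]:box[3],box[0]:box[2]]=1
    return m&b
E
python3 - <<'E'
from h import *
im=cv2.imread('pics/top0.png');d=np.load('pics/top0.npy');P=cloud('top',d)
def rep(n,m):
    print(n,m.sum(),*rect(P[m]))
red=mask(im,(0,120,80),(8,255,255),(400,240,455,300))|mask(im,(172,120,80),(180,255,255),(400,240,455,300))
rep('yel',mask(im,(20,120,100),(35,255,255),(400,240,455,300)))
rep('red',red&(P[...,2]>85))
b=np.zeros_like(red);b[235:300,395:455]=1
rep('box',b&(P[...,2]>45)&(P[...,2]<75))
bl=mask(im,(100,120,50),(125,255,255),(130,195,190,245))
n,l=cv2.connectedComponents(bl.astype(np.uint8))
for i in range(1,n):
    if (l==i).sum()>8: rep('blue',l==i)
rep('mat',mask(im,(75,40,100),(98,255,255),(110,160,215,290)))
rep('bracket',mask(im,(20,120,80),(35,255,255),(295,174,315,196)))
b=np.zeros_like(red);b[174:196,295:315]=1
rep('brtop',b&(P[...,2]>70)); rep('brall',b&(P[...,2]>54))
b=np.zeros_like(red);b[165:270,140:205]=1
t=b&(P[...,2]>15)&(P[...,2]<80)
for q,bx in dict(L=(155,170,171,192),R=(180,175,198,196),piv=(145,245,165,265)).items():
    m=t.copy();m[:]=0;m[bx[1]:bx[3],bx[0]:bx[2]]=1;rep(q,m&t)
rep('bed',(P[...,2]>38)&(P[...,2]<52)&(im.max(2)<70)&(np.hypot(P[...,0]-430,P[...,1]+50)<170))
a=cv2.resize(im[235:300,395:460],None,fx=6,fy=6,interpolation=3)
c=cv2.resize(im[160:275,120:210],None,fx=390/115,fy=390/115,interpolation=3)
cv2.imwrite('pics/crop1.png',np.hstack([a,c]))
E
```

```text
yel 722 [ 424.3 -195.9] [ 88.3 377.5] 8.9 [57.3 60.1 64. ]
red 245 [ 415.9 -181.9] [ 62.4 350.1] 11.2 [ 88.9 105.4 108.8]
box 1612 [ 445.8 -335.3] [110.5 100.5] 4.4 [53.7 59.1 67.7]
blue 60 [407.4 169.7] [385.9  43.8] 66.7 [39.8 47.  49.6]
blue 59 [475.9 291.3] [ 5.9 48. ] 81.5 [39.2 45.7 50. ]
mat 5284 [460.5 188.2] [422.3 272.4] 86.2 [-0.2  3.   6.9]
bracket 159 [614.  -23.2] [42.1 29.9] 14.8 [43.7 61.4 80.7]
brtop 76 [485.4 -24. ] [267.6  23.4] 1.7 [74.7 78.4 82.1]
brall 141 [491.5 -25.8] [279.4  30.2] 2.2 [56.8 75.3 81.2]
L 114 [567.  344.6] [47.8 14.2] 6.4 [18.3 37.1 44.3]
R 89 [564.4 273.6] [14.1 44.1] 83.4 [19.9 37.2 45.3]
piv 140 [392.9 320.4] [23.3 39.1] 84.2 [22.2 43.1 46.7]
bed 557 [576.8 -26.1] [ 43.6 165.5] 2.9 [40.4 44.4 47.5]
```

View pics/crop1.png

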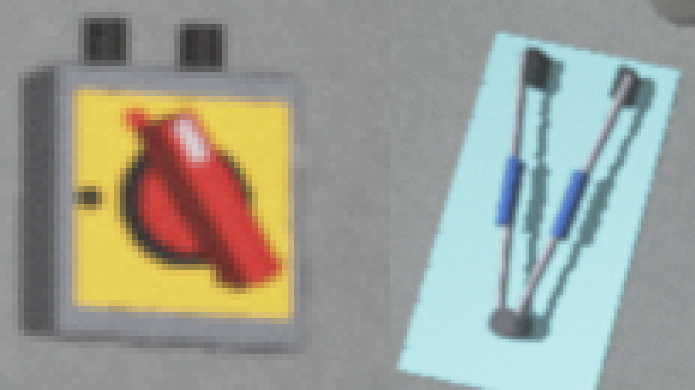

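The crop shows the handle "on" (white mark next to the red dot, black dot to the left = off), and the tongs as an open V with both sleeves clear.

```bash
python3 - <<'E'
from h import *
s=bot.state()
for n in("top","scene"):
    im=cv2.imread(f'pics/{n}0.png');P=cloud(n,np.load(f'pics/{n}0.npy'));ok=np.load(f'pics/{n}0.npy')>100
    H=hsv(im);X,Y,Z=np.moveaxis(P,-1,0)
    def rep(k,m):
        m=cv2.morphologyEx((m&ok).astype(np.uint8),cv2.MORPH_OPEN,np.ones((2,2)));m=m>0
        q=P[m];c=np.median(q,0);e=np.linalg.svd(q[:,:2]-q[:,:2].mean(0),full_matrices=0)[2][0]
        print(n,k,m.sum(),rect(q),'med',np.round(c,1),'pca',round(np.degrees(np.arctan2(e[1],e[0])),1))
    near=lambda x,y,r:np.hypot(X-x,Y-y)<r
    red=((H[...,0]<8)|(H[...,0]>172))&(H[...,1]>120)
    yel=(abs(H[...,0]-27)<8)&(H[...,1]>120);blue=(abs(H[...,0]-112)<12)&(H[...,1]>120)
    rep('bar',red&near(445,-335,60)&(Z>98)); rep('plate',yel&near(445,-335,90)&(Z<70))
    t=near(480,310,140)&(Z>15)&(Z<70)
    for k,c in dict(SL=(476,330),SR=(476,291),JL=(567,345),JR=(564,274),piv=(393,320)).items():
        m=t&near(*c,20 if k[0]=='S' else 35)
        if k[0]=='S': m&=blue
        try: rep(k,m&((Z>30)))
        except Exception as e: print(k,e)
    rep('mat',(abs(H[...,0]-87)<12)&(H[...,1]>40)&near(480,310,190))
    rep('br',yel&near(614,-23,40)&(Z>52));rep('brtop',yel&near(614,-23,30)&(Z>72))
    rep('bed',near(650,-20,170)&(Z>38)&(Z<50))
    rep('scr',near(445,20,150)&(Z>8)&(Z<40))
E
```

```text
top bar 185 (array([ 415.3, -191.5]), array([ 60.1, 368.4]), 10.8, array([101.1, 106.2, 108.9])) med [ 439.2 -340.4  106.2] pca -88.6
  return _methods._mean(a, axis=axis, dtype=dtype,
  ret = um.true_divide(
<stdin>:8: RuntimeWarning: Mean of empty slice.
Traceback (most recent call last):
IndexError: index 0 is out of bounds for axis 0 with size 0
```

```bash
cat > m.py <<'E'
from h import *
def run(n,im,d,P):
    ok=(d>100)&(cv2.erode(d,np.ones((3,3)))>100)
    H=hsv(im).astype(int);X,Y,Z=np.moveaxis(P,-1,0)
    def rep(k,m):
        q=P[m&ok]
        if len(q)<6: return print(n,k,'none')
        c=np.median(q,0);q=q[np.hypot(*(q-c).T[:2])<200];e=np.linalg.svd(q[:,:2]-q[:,:2].mean(0),full_matrices=0)[2][0]
        r=rect(q);print(n,k,len(q),*r,'med',np.round(c,1),'pca',round(np.degrees(np.arctan2(e[1],e[0]))%180,1))
    near=lambda x,y,r:np.hypot(X-x,Y-y)<r
    red=((H[...,0]<8)|(H[...,0]>172))&(H[...,1]>120)
    yel=(abs(H[...,0]-27)<8)&(H[...,1]>120);blue=(abs(H[...,0]-112)<12)&(H[...,1]>120)
    rep('bar',red&near(445,-335,60)&(Z>98)); rep('plate',yel&near(445,-335,90)&(Z<70))
    rep('box',near(445,-335,90)&(Z>48)&(Z<68))
    t=near(480,310,160)&(Z>30)&(Z<70)
    for k,c in dict(SL=(476,340),SR=(476,291)).items(): rep(k,t&near(*c,28)&blue)
    for k,c in dict(JL=(575,345),JR=(575,274),piv=(385,320)).items(): rep(k,t&near(*c,30))
    rep('mat',(abs(H[...,0]-87)<12)&(H[...,1]>40)&near(480,310,190))
    rep('br',yel&near(614,-23,40)&(Z>52));rep('brtop',yel&near(614,-23,30)&(Z>72))
    rep('bed',near(650,-20,170)&(Z>38)&(Z<50))
    rep('scr',near(445,20,150)&(Z>8)&(Z<40))
E
python3 - <<'E'
from m import *
for n in("top","scene"):
    d=np.load(f'pics/{n}0.npy');run(n,cv2.imread(f'pics/{n}0.png'),d,cloud(n,d))
E
```

```text
top bar 186 [ 446.2 -336. ] [67.4 16.9] 35.1 [101.8 106.2 108.9] med [ 441.8 -337.7  106.2] pca 39.1
top plate 662 [ 446.7 -338.1] [84.4 83.7] 4.3 [57.3 60.  63.2] med [ 443.  -330.2   60. ] pca 139.2
top box 1429 [ 445.8 -335.3] [110.5 100.5] 4.4 [54.4 59.  64.3] med [ 440.7 -327.2   59. ] pca 175.3
top SL 51 [479. 337.] [47.2  5.8] 2.9 [39.2 46.5 49.2] med [482.5 336.1  46.5] pca 2.3
top SR 59 [475.9 291.3] [ 5.9 48. ] 81.5 [39.2 45.7 50. ] med [475.7 291.1  45.7] pca 170.8
top JL 84 [568.4 345. ] [45.1 14. ] 5.2 [31.6 38.3 44.4] med [572.6 345.9  38.3] pca 177.7
top JR 67 [566.8 274.4] [14.2 39.2] 78.9 [34.3 38.4 45.3] med [570.  272.5  38.4] pca 178.4
top piv 130 [392.8 320. ] [26.3 39.2] 89.9 [32.9 43.6 46.7] med [389.8 319.2  43.6] pca 179.4
top mat 5100 [469.  322.2] [153.  271.7] 85.9 [-0.2  3.   6.8] med [458.2 318.3   3. ] pca 175.9
top br 135 [610.5 -20.9] [36.6 23.7] 15.8 [56.  74.2 81.1] med [605.2 -21.3  74.2] pca 18.9
top brtop 70 [609.5 -20.6] [18.5 22.4] 10.6 [74.5 78.3 82.1] med [609.6 -20.3  78.3] pca 109.1
top bed 5557 [663.8  -4.8] [221.3 200.1] 2.6 [41.3 44.6 47
[... 684 characters left out ...]
d [586.2 346.9  38.7] pca 6.5
scene JR 67 [567.5 271.8] [13.9 42.4] 77.0 [31.1 37.2 44. ] med [574.2 268.4  37.2] pca 176.2
scene piv 85 [394.1 318.1] [25.3 39.4] 88.8 [30.9 41.9 47.3] med [394.9 320.2  41.9] pca 28.6
scene mat 1817 [489.3 320.2] [166.  334.1] 84.1 [ 1.5  4.3 30.4] med [468.6 289.3   4.3] pca 171.0
scene br 233 [611.9 -23.6] [36.2 26.2] 12.4 [53.8 66.9 81.2] med [618.  -26.9  66.9] pca 49.6
scene brtop 95 [611.9 -24.1] [19.3 25.5] 17.0 [72.8 79.6 82. ] med [614.7 -25.5  79.6] pca 98.1
scene bed 5527 [664.2  -8.8] [224.8 199.9] 3.1 [42.5 46.3 48.1] med [675.7 -17.5  46.3] pca 178.8
scene scr 447 [461.2 -20.3] [158.9 185.7] 3.1 [ 9.6 19.9 30.4] med [398.6 -43.5  19.9] pca 26.9
```

>>> {"method": "drive_effector", "body": {"motion": [{"aperture":92,"trans":[-32,-27,0]},{"aperture":92,"trans":[-32,-27,0]},{"aperture":92,"trans":[-32,-27,0]},{"aperture":92,"trans":[-32,-27,0]},{"aperture":92,"trans":[-32,-27,0]},{"aperture":92,"trans":[-32,-27,0]},{"aperture":92,"trans":[-32,-27,0]},{"aperture":92,"trans":[-32,-27,0]},{"aperture":92,"trans":[-32,-27,0]},{"aperture":92,"trans":[-32,-27,0]},{"aperture":92,"trans":[-32,-27,0]},{"aperture":92,"trans":[-32,-27,0]}]}}

```text
time_s: 1.3
eef_pos: [480.2, 151.1, 191.5]
tool_rot: [-0.618, -3.08, 0.0]
force: [0.7, -0.3, -0.2]
finger_gap: 91.9
gripper_force: 0.0
```

```bash
python3 -c "
from plant import bot;print(bot.state()['joints'])"
```

```text
[-0.15574563  0.21754465 -0.23086883  1.91805279  0.05819424  1.0126594
  0.76285243]
```

>>> {"method": "drive_effector", "body": {"motion": [{"aperture":92,"trans":[-13,-38.4,0],"rz":0.1},{"aperture":92,"rz":0.15},{"aperture":92,"rz":0.15},{"aperture":92,"rz":0.15},{"aperture":92,"rz":0.15},{"aperture":92,"rz":0.15},{"aperture":92,"rz":0.15},{"aperture":92,"rz":0.15},{"aperture":92,"rz":0.15},{"aperture":92,"rz":0.15},{"aperture":92,"rz":0.15},{"aperture":92,"rz":0.15},{"aperture":92,"rz":0.15},{"aperture":92,"rz":0.15},{"aperture":92,"rz":0.15},{"aperture":92,"rz":0.1}]}}

```text
time_s: 2.9
eef_pos: [476.7, 112.3, 191.3]
tool_rot: [-3.066, -0.686, 0.001]
force: [0.6, 0.6, 0.0]
finger_gap: 92.0
gripper_force: 0.0
```

```bash
cat > to.py <<'E'
import sys
from h import *
# target x y z yaw(of tool y, deg)
t=np.array(list(map(float,sys.argv[1:5])));s=bot.state();M=R.from_rotvec(s['tool_rot']).as_matrix()
print(s['eef_pos'].round(1),'tool delta',(M.T@(t[:3]-s['eef_pos'])).round(1))
y=np.degrees(np.arctan2(M[1,1],M[0,1]));print('yaw',y.round(2),'turn',np.radians(-((t[3]-y+180)%360-180)).round(3),'j',s['joints'].round(2),s['time_s'])
E
python3 to.py 446 -336.5 190 -55.5
```

```text
[476.7 112.3 191.3] tool delta [-219.1  392.9    1.4]
yaw -64.77 turn -0.162 j [-0.33  0.18  0.05  1.96 -0.01  1.   -1.41] 2.9
```

>>> {"method": "drive_effector", "body": {"motion": [{"aperture":92,"trans":[-20,36,0]},{"aperture":92,"trans":[-20,36,0]},{"aperture":92,"trans":[-20,36,0]},{"aperture":92,"trans":[-20,36,0]},{"aperture":92,"trans":[-20,36,0]},{"aperture":92,"trans":[-20,36,0]},{"aperture":92,"trans":[-20,36,0]},{"aperture":92,"trans":[-20,36,0]},{"aperture":92,"trans":[-20,36,0]},{"aperture":92,"trans":[-20,36,0]},{"aperture":92,"trans":[-20,36,0]},{"aperture":92,"rz":-0.1},{"aperture":92,"rz":-0.06},{"aperture":92}]}}

```text
time_s: 4.3
eef_pos: [448.9, -339.9, 191.0]
tool_rot: [-2.998, -0.936, 0.001]
force: [0.5, 0.2, 0.6]
finger_gap: 91.9
gripper_force: 0.0
```

```bash
python3 to.py 446 -336.5 190 -55.5
python3 - <<'E'
from m import *
s=bot.state();im,d=bot.snapshot('wrist');cv2.imwrite('pics/w1.png',im)
run('wrist',im,d,wcloud(d,s))
E
```

```text
[ 448.9 -339.9  191. ] tool delta [-0.4 -4.5  1. ]
yaw -55.31 turn 0.003 j [ 0.33  0.32  0.34  1.79 -0.12  1.04 -0.26] 4.3
wrist bar 1150 [ 449.1 -341. ] [66.  83.7] 68.7 [105.8 107.7 109. ] med [ 444.7 -339.   107.7] pca 35.5
wrist plate 3916 [ 445.1 -338.7] [86.4 85.8] 4.5 [59.7 61.  62.2] med [ 452.3 -334.2   61. ] pca 125.0
wrist box 7468 [ 445.8 -338.3] [110.7 100.6] 4.9 [57.4 60.4 66.3] med [ 454.9 -332.5   60.4] pca 168.3
wrist SL none
wrist SR none
wrist JL none
wrist JR none
wrist piv none
wrist mat none
wrist br none
wrist brtop none
wrist bed none
wrist scr 1269 [462.9 -37.8] [162.9 155.6] 0.7 [11.8 19.1 28.8] med [394.4 -69.6  19.1] pca 164.1
```

View pics/w1.png

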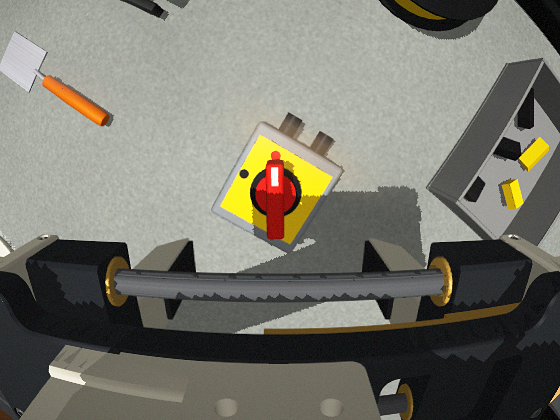

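The wrist view shows the bar vertical in the image at (276,195), aligned between the fingers, black dot (off) to its left at (244,174).

>>> {"method": "drive_effector", "body": {"motion": [{"aperture":92,"trans":[-1.5,-3.3,20]},{"aperture":92,"trans":[0,0,30]},{"aperture":92,"trans":[0,0,30]},{"aperture":92,"trans":[0,0,20]},{"aperture":92,"trans":[0,0,13]},{"aperture":92},{"aperture":10},{"aperture":10},{"aperture":10},{"aperture":10},{"aperture":10},{"aperture":10},{"aperture":10},{"aperture":10}]}}

```text
time_s: 5.75
eef_pos: [446.2, -338.0, 78.6]
tool_rot: [-2.998, -0.937, 0.0]
force: [-0.4, 0.4, -0.1]
finger_gap: 32.3
gripper_force: 0.0
```

```bash
python3 to.py 445.8 -338 77 4.8
```

```text
[ 446.2 -338.    78.6] tool delta [-0.4 -0.2  1.6]
yaw -55.29 turn -1.049 j [ 0.36  0.46  0.3   1.89 -0.18  0.81 -0.21] 5.75
```

>>> {"method": "drive_effector", "body": {"motion": [{"aperture":10},{"aperture":10},{"aperture":10},{"aperture":10},{"aperture":10}]}}

```text
time_s: 6.25
eef_pos: [446.3, -338.0, 78.6]
tool_rot: [-2.999, -0.937, 0.0]
force: [0.5, -0.4, 0.8]
finger_gap: 10.1
gripper_force: 0.0
```

```bash
python3 to.py 445.8 -338 77 4.8
```

```text
[ 446.3 -338.    78.6] tool delta [-0.4 -0.3  1.6]
yaw -55.29 turn -1.049 j [ 0.36  0.46  0.3   1.89 -0.18  0.81 -0.21] 6.25
```

```bash
python3 - <<'E'
from h import *
s=bot.state();im,d=bot.snapshot('wrist');im2,_=bot.snapshot('scene')
cv2.imwrite('pics/w2.png',np.hstack([cv2.resize(im,(480,360)),cv2.resize(im2[190:300,60:160],(320,360))]))
E
```

```text
(no output)
```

View pics/w2.png

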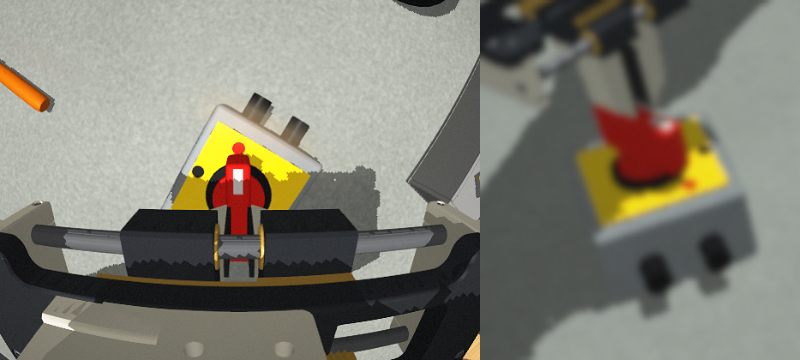

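The fingers straddle the bar near the hub at (238,200), yet no grip force reads; close further to check.

>>> {"method": "drive_effector", "body": {"motion": [{"aperture":0},{"aperture":0},{"aperture":0},{"aperture":0}]}}

```text
time_s: 6.75
eef_pos: [446.3, -338.0, 78.6]
tool_rot: [-2.999, -0.937, 0.0]
force: [0.0, -0.1, -0.1]
finger_gap: 0.6
gripper_force: 0.0
```

```bash
python3 - <<'E'
from h import *
s=bot.state();im,d=bot.snapshot('wrist');P=wcloud(d,s)
cv2.imwrite('pics/w3.png',cv2.resize(im[150:330,190:370],(600,600)))
M=R.from_rotvec(s['tool_rot']).as_matrix();T=(P-s['eef_pos'])@M
H=hsv(im);red=((H[...,0]<8)|(H[...,0]>172))&(H[...,1]>120)&(d>0)&(P[...,2]>95)
q=T[red];print(len(q),np.percentile(q,[2,50,98],axis=0).round(1))
E
```

```text
1333 [[  7.6  -7.9 -65.9]
 [ 20.4   0.2 -29. ]
 [ 34.6   7.7 -19.3]]
```

View pics/w3.png

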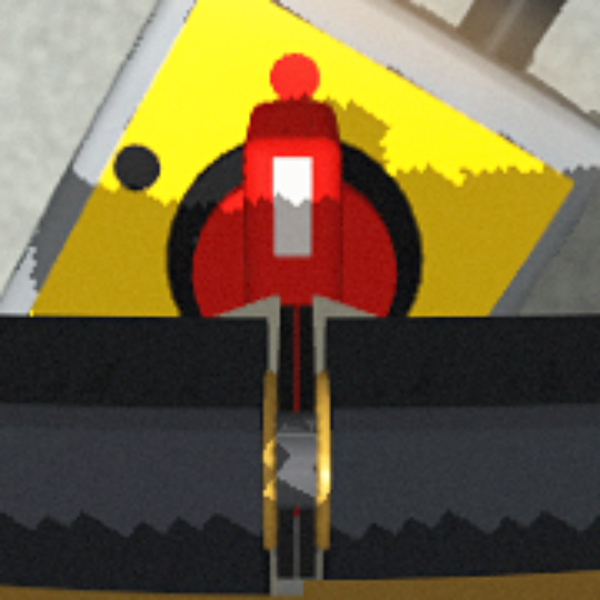

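```bash
python3 - <<'E'
from h import *
s=bot.state();im,d=bot.snapshot('wrist');P=wcloud(d,s);M=R.from_rotvec(s['tool_rot']).as_matrix();T=(P-s['eef_pos'])@M
for r in range(232,262,3):
    print(r,[(*T[r,c].round(0).astype(int),*im[r,c]) for c in (262,270,274,278,286)])
im,d=bot.snapshot('scene');P=cloud('scene',d)
T=(P-s['eef_pos'])@M
m=(d>0)&(np.abs(T[...,0])<30)&(np.abs(T[...,1])<60)&(T[...,2]<8)&(T[...,2]>-70)
v,u=np.nonzero(m);print(u.min(),u.max(),v.min(),v.max())
x=slice(200,246,4)
for r in range(195,250,4): print(r,[tuple(T[r,c].round(0).astype(int)) if m[r,c] else 0 for c in range(96,126,4)])
cv2.imwrite('pics/s3.png',cv2.resize(im[190:280,70:150],(533,600),interpolation=3))
E
```

```text
232 [(np.int64(0), np.int64(-10), np.int64(4), np.uint8(12), np.uint8(21), np.uint8(160)), (np.int64(12), np.int64(-4), np.int64(-29), np.uint8(13), np.uint8(15), np.uint8(158)), (np.int64(12), np.int64(-2), np.int64(-30), np.uint8(17), np.uint8(19), np.uint8(158)), (np.int64(12), np.int64(0), np.int64(-29), np.uint8(20), np.uint8(27), np.uint8(162)), (np.int64(12), np.int64(4), np.int64(-29), np.uint8(11), np.uint8(19), np.uint8(158))]
235 [(np.int64(-2), np.int64(-10), np.int64(4), np.uint8(13), np.uint8(21), np.uint8(162)), (np.int64(10), np.int64(-4), np.int64(-29), np.uint8(3), np.uint8(18), np.uint8(154)), (np.int64(10), np.int64(-2), np.int64(-29), np.uint8(19), np.uint8(22), np.uint8(159)), (np.int64(10), np.int64(0), np.int64(-30), np.uint8(13), np.uint8(19), np.uint8(156)), (np.int64(10), np.int64(4), np.int64(-29), np.uint8(18), np.uint8(19), np.uint8(159))]
238 [(np.int64(-5), np.int64(-10), np.int64(5), np.uint8(14), np.uint8(20), np.uint8(160)), (np.int64(8), np.int64(-4), np.int64(-30), np.uint8(15), np.uint8(16), np.uint8(165)), (np.int64(8), np.int64(-2), np.int64(-3
[... 4458 characters left out ...]
), (np.int64(-14), np.int64(7), np.int64(-12)), (np.int64(3), np.int64(9), np.int64(-20)), (np.int64(14), np.int64(7), np.int64(-23)), (np.int64(27), np.int64(7), np.int64(-28)), 0, 0]
235 [0, 0, (np.int64(-16), np.int64(8), np.int64(-1)), (np.int64(0), np.int64(9), np.int64(-8)), (np.int64(11), np.int64(7), np.int64(-11)), (np.int64(27), np.int64(9), np.int64(-19)), 0, 0]
239 [0, 0, (np.int64(-11), np.int64(14), np.int64(4)), (np.int64(-3), np.int64(10), np.int64(4)), (np.int64(8), np.int64(8), np.int64(1)), (np.int64(19), np.int64(6), np.int64(-3)), 0, 0]
243 [0, 0, 0, (np.int64(5), np.int64(19), np.int64(5)), (np.int64(12), np.int64(14), np.int64(6)), 0, 0, 0]
247 [0, 0, 0, 0, 0, 0, 0, 0]
```

View pics/s3.png

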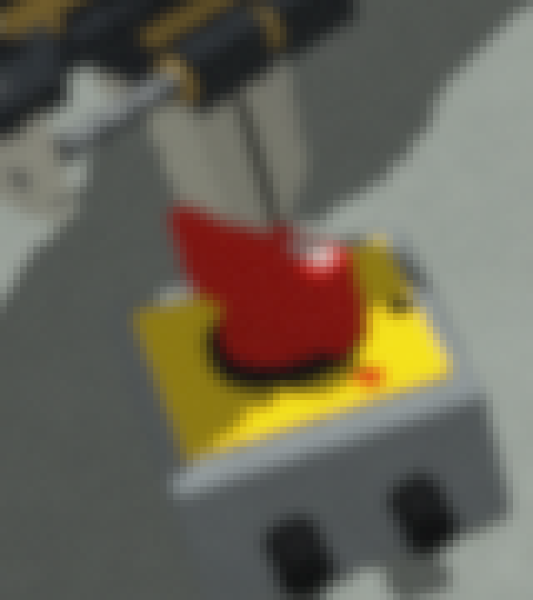

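The scene crop shows shut fingers ending at the bar's top, with no force reading. I need to know whether the fingers really reach the TCP. Raise and measure the finger extent.

>>> {"method": "drive_effector", "body": {"motion": [{"aperture":0,"trans":[0,0,-20]},{"aperture":0,"trans":[0,0,-30]},{"aperture":0}]}}

```text
time_s: 7.2
eef_pos: [448.7, -340.0, 132.3]
tool_rot: [2.994, 0.935, 0.007]
force: [0.5, 0.7, -0.2]
finger_gap: -0.0
gripper_force: 0.0
```

```bash
python3 - <<'E'
from h import *
s=bot.state();print(s['joints'].round(2))
M=R.from_rotvec(s['tool_rot']).as_matrix()
for n in('wrist','scene'):
    im,d=bot.snapshot(n);P=wcloud(d,s) if n=='wrist' else cloud(n,d);T=(P-s['eef_pos'])@M
    m=(d>0)&(abs(T[...,0])<16)&(abs(T[...,1])<25)&(T[...,2]>-70)&(T[...,2]<30)
    H=hsv(im);fin=m&(H[...,1]<110)
    q=T[fin];print(n,fin.sum(),np.histogram(q[:,2],np.arange(-70,31,10)),np.percentile(q,[1,50,99],axis=0).round(1) if len(q) else 0)
    cv2.imwrite(f'pics/{n}4.png',im)
    if n=='scene': cv2.imwrite('pics/s4.png',cv2.resize(im[170:280,60:150],(490,600),interpolation=3))
E
```

```text
[ 0.34  0.39  0.32  1.86 -0.15  0.91 -0.23]
wrist 523 (array([118, 149, 188,  49,   0,   0,   0,   0,   0,  19]), array([-70, -60, -50, -40, -30, -20, -10,   0,  10,  20,  30])) [[  8.4  -8.8 -69.2]
 [ 10.2  -0.2 -50.6]
 [ 15.4   9.7  24.2]]
scene 252 (array([96, 88, 52, 10,  0,  0,  0,  0,  0,  6]), array([-70, -60, -50, -40, -30, -20, -10,   0,  10,  20,  30])) [[-11.1 -17.4 -69.8]
 [  9.    4.  -56.9]
 [ 12.7  18.4  23.8]]
```

View pics/s4.png

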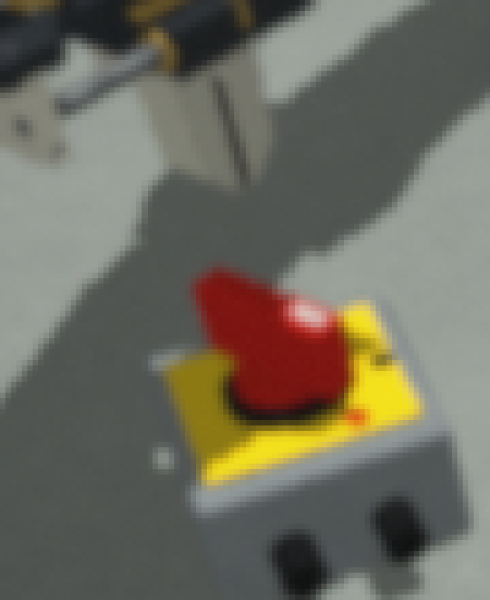

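Both cameras put the actual fingertips well behind the reported TCP (about 33 mm): the fingers hang above the bar. Measure the offset more finely.

```bash
python3 - <<'E'
from h import *
s=bot.state();M=R.from_rotvec(s['tool_rot']).as_matrix();print(s['eef_pos'])
for n in('wrist','scene'):
    D=[]
    for i in range(4):
        im,d=bot.snapshot(n);P=wcloud(d,s) if n=='wrist' else cloud(n,d);T=(P-s['eef_pos'])@M
        m=(d>0)&(abs(T[...,0])<16)&(abs(T[...,1])<25)&(T[...,2]>-70)&(T[...,2]<-12)
        D.append(np.sort(T[m][:,2])[-12:].round(1)); 
    print(n,*D,sep='\n'); q=T[m];q=q[q[:,2]>-50];print(np.percentile(q,[3,50,97],axis=0).round(1))
    H=hsv(im);red=((H[...,0]<8)|(H[...,0]>172))&(H[...,1]>120)&(d>0)&(np.hypot(P[...,0]-446,P[...,1]+338)<45)&(P[...,2]>100)
    print('bar top',np.median(P[red],0).round(1),red.sum(), rect(P[red]))
E
```

```text
[ 446.87020778 -338.26550518  129.24744625]
wrist
[-36.6 -36.5 -36.5 -36.5 -36.4 -36.4 -36.  -35.8 -35.6 -35.4 -35.4 -35.3]
[-36.7 -36.5 -36.5 -36.4 -36.4 -36.2 -36.1 -36.1 -35.7 -35.7 -35.6 -35. ]
[-36.8 -36.7 -36.7 -36.7 -36.7 -36.5 -36.5 -36.4 -36.  -35.9 -35.8 -35.7]
[-36.5 -36.4 -36.4 -36.3 -36.1 -36.1 -36.1 -36.  -35.9 -35.7 -35.4 -35.3]
[[  8.9  -8.6 -49.6]
 [ 10.6   0.2 -42.8]
 [ 11.2   9.4 -36.4]]
bar top [ 454.7 -333.5  109.4] 1356 (array([ 456.4, -332.4]), array([46.7, 15.6]), 35.3, array([107.2, 109.4, 111.2]))
scene
[-40.8 -40.  -39.2 -38.6 -37.8 -37.8 -37.7 -37.3 -36.7 -36.5 -35.2 -34.9]
[-40.1 -40.1 -39.9 -39.1 -38.3 -38.2 -37.8 -37.2 -37.  -36.4 -35.5 -35. ]
[-40.2 -39.9 -39.7 -38.6 -38.6 -37.5 -37.3 -37.1 -37.1 -36.5 -36.4 -36.1]
[-41.  -40.3 -39.7 -38.8 -38.1 -37.9 -37.8 -37.5 -37.2 -36.7 -35.7 -35.6]
[[  5.2 -13.  -49.8]
 [  9.2  -0.8 -45.1]
 [ 11.6  15.7 -36.5]]
bar top [ 446.9 -341.8  107.8] 180 (array([ 447.5, -338.7]), array([68.5, 17.7]), 36.0, array([100.7, 107.8, 110.3]))
```

>>> {"method": "drive_effector", "body": {"motion": [{"aperture":92},{"aperture":92},{"aperture":92},{"aperture":92},{"aperture":92},{"aperture":92},{"aperture":92}]}}

```text
time_s: 8.4
eef_pos: [446.3, -338.0, 128.6]
tool_rot: [2.999, 0.937, 0.0]
force: [-0.3, -0.3, 0.3]
finger_gap: 51.9
gripper_force: 0.0
```

```bash
python3 - <<'E'
from h import *
s=bot.state();M=R.from_rotvec(s['tool_rot']).as_matrix();print(s['eef_pos'])
for n in('wrist','scene'):
    im,d=bot.snapshot(n);P=wcloud(d,s) if n=='wrist' else cloud(n,d);T=(P-s['eef_pos'])@M
    for sg in(1,-1):
        m=(d>0)&(abs(T[...,0])<16)&(sg*T[...,1]>15)&(sg*T[...,1]<70)&(T[...,2]>-70)&(T[...,2]<0)
        q=T[m];print(n,sg,len(q),np.sort(q[:,2])[-8:].round(1)); q=q[q[:,2]>-50]
        if len(q):print(np.percentile(q,[3,50,97],axis=0).round(1))
E
python3 to.py 446 -338 41.5 -55.3
```

```text
[ 446.34218129 -337.96500162  128.62107583]
wrist 1 1077 [-36.4 -36.4 -36.4 -36.3 -36.3 -36.3 -36.2 -35.1]
[[ -4.4  26.1 -49.6]
 [  9.5  28.4 -44.4]
 [ 11.   40.  -36.6]]
wrist -1 1088 [-36.5 -36.4 -36.3 -36.3 -36.2 -35.9 -35.8 -35.6]
[[ -4.6 -39.  -49.6]
 [  9.7 -27.7 -44.4]
 [ 11.  -25.2 -36.7]]
scene 1 138 [-42.4 -42.4 -42.3 -41.3 -40.2 -39.9 -38.4 -38. ]
[[  4.   28.8 -49.7]
 [  9.2  34.9 -46.9]
 [ 11.8  44.4 -38.3]]
scene -1 160 [-39.6 -39.1 -38.7 -38.6 -38.6 -38.6 -38.4 -38.1]
[[ -8.2 -38.3 -49.6]
 [  7.  -28.2 -45.1]
 [ 11.1 -25.8 -38.5]]
[ 446.3 -338.   128.6] tool delta [-0.3 -0.2 87.1]
yaw -55.29 turn 0.0 j [ 0.34  0.39  0.32  1.86 -0.15  0.91 -0.23] 8.5
```

>>> {"method": "drive_effector", "body": {"motion": [{"aperture":60,"trans":[0,0,20]},{"aperture":60,"trans":[0,0,30]},{"aperture":60,"trans":[0,0,20]},{"aperture":60,"trans":[0,0,10]},{"aperture":30,"trans":[0,0,6]},{"aperture":10},{"aperture":10},{"aperture":10},{"aperture":10},{"aperture":10},{"aperture":10}]}}

```text
time_s: 9.6
eef_pos: [446.3, -337.6, 43.2]
tool_rot: [-2.998, -0.937, -0.0]
force: [-1.3, 1.6, 4.8]
finger_gap: 15.6
gripper_force: 30.0
```

```bash
python3 to.py 446 -338 41.5 4.8
```

```text
[ 446.3 -337.6   43.2] tool delta [-0.5  0.1  1.7]
yaw -55.28 turn -1.049 j [ 0.37  0.51  0.29  1.91 -0.21  0.74 -0.19] 9.6
```

>>> {"method": "drive_effector", "body": {"motion": [{"aperture":10,"rz":-0.1},{"aperture":10,"rz":-0.12},{"aperture":10,"rz":-0.12},{"aperture":10,"rz":-0.12},{"aperture":10,"rz":-0.12},{"aperture":10,"rz":-0.12},{"aperture":10,"rz":-0.12},{"aperture":10,"rz":-0.1},{"aperture":10,"rz":-0.08},{"aperture":10,"rz":-0.05},{"aperture":10},{"aperture":10}]}}

```text
time_s: 10.8
eef_pos: [445.8, -337.3, 43.1]
tool_rot: [-2.125, -2.311, -0.001]
force: [-3.0, 3.7, 7.4]
finger_gap: 15.8
gripper_force: 30.1
```

```bash
python3 to.py 446 -338 41.5 4.8; python3 -c "
from plant import bot;print(bot.state()['torque'])"
```

```text
[ 445.8 -337.3   43.1] tool delta [-0.7  0.2  1.6]
yaw 4.8 turn -0.0 j [ 0.58  0.5   0.03  1.91 -0.02  0.74  0.7 ] 10.8
[ 0.59390859  0.66285731 -0.32693933]
```

>>> {"method": "drive_effector", "body": {"motion": [{"aperture":10,"rz":-0.03},{"aperture":10,"rz":-0.03},{"aperture":10}]}}

```text
time_s: 11.1
eef_pos: [445.8, -337.7, 43.1]
tool_rot: [-2.057, -2.374, -0.001]
force: [-2.4, 2.4, 6.3]
finger_gap: 16.5
gripper_force: 31.3
```

```bash
python3 to.py 446 -338 41.5 4.8; python3 -c "
from plant import bot;print(bot.state()['torque'])"
```

```text
[ 445.8 -337.7   43.1] tool delta [-0.3  0.2  1.6]
yaw 8.18 turn 0.059 j [ 0.59  0.5   0.02  1.9  -0.01  0.74  0.75] 11.1
[ 0.51273595  0.53680387 -0.86445851]
```

>>> {"method": "drive_effector", "body": {"motion": [{"aperture":92},{"aperture":92},{"aperture":92},{"aperture":92},{"aperture":92},{"aperture":92,"trans":[0,0,-30]},{"aperture":92,"trans":[0,0,-40]},{"aperture":92,"trans":[0,0,-40]},{"aperture":92,"trans":[0,0,-40]}]}}

```text
time_s: 12.0
eef_pos: [446.1, -337.8, 194.0]
tool_rot: [-2.054, -2.376, 0.0]
force: [0.3, -0.9, 0.1]
finger_gap: 84.0
gripper_force: 0.0
```

```bash
python3 - <<'E'
from h import *
s=bot.state()
for n in('wrist','scene'):
    im,d=bot.snapshot(n);P=wcloud(d,s) if n=='wrist' else cloud(n,d)
    cv2.imwrite(f'pics/{n}5.png',im)
    H=hsv(im);red=((H[...,0]<8)|(H[...,0]>172))&(H[...,1]>120)&(d>0)&(np.hypot(P[...,0]-446,P[...,1]+338)<45)&(P[...,2]>102)
    print('bar',rect(P[red]),red.sum())
    b=(d>0)&(np.hypot(P[...,0]-446,P[...,1]+338)<90)&(P[...,2]>53)&(P[...,2]<66);print('box',rect(P[b]))
E
python3 to.py 477.5 313 120 87
```

```text
bar (array([ 446. , -337.5]), array([68. , 51.4]), 57.1, array([105.7, 107.6, 108.9])) 1180
box (array([ 445.5, -338. ]), array([111. , 100.1]), 4.6, array([57.4, 60.3, 62.1]))
bar (array([ 446.5, -339.6]), array([20.6, 67.5]), 4.5, array([103.1, 107.8, 110.1])) 194
box (array([ 448.1, -338.8]), array([114.3, 100. ]), 4.5, array([55.2, 60.7, 63.5]))
[ 449.9 -340.6  198.9] tool delta [643.3 121.   75. ]
yaw 8.3 turn -1.374 j [ 0.58  0.3   0.02  1.79 -0.01  1.04  0.75] 12.1
```

Handle bar now lies at 4.5° = the box's y axis: off. On to the tongs.

>>> {"method": "drive_effector", "body": {"motion": [{"aperture":92,"trans":[30,6,0]},{"aperture":92,"trans":[43,8,0]},{"aperture":92,"trans":[43,8,0]},{"aperture":92,"trans":[43,8,0]},{"aperture":92,"trans":[43,8,0]},{"aperture":92,"trans":[43,8,0]},{"aperture":92,"trans":[43,8,0]},{"aperture":92,"trans":[43,8,0]},{"aperture":92,"trans":[43,8,0]},{"aperture":92,"trans":[43,8,0]},{"aperture":92,"trans":[43,8,0]},{"aperture":92,"trans":[43,8,0]},{"aperture":92,"trans":[43,8,0]},{"aperture":92,"trans":[43,8,0]},{"aperture":92,"trans":[43,8,0]},{"aperture":92,"trans":[10,3,0]}]}}

```text
time_s: 13.7
eef_pos: [471.2, 321.1, 192.2]
tool_rot: [-2.044, -2.381, -0.003]
force: [-0.8, 0.6, -0.3]
finger_gap: 91.7
gripper_force: 0.0
```

>>> {"method": "drive_effector", "body": {"motion": [{"aperture":92,"rz":-0.137},{"aperture":92,"rz":-0.137},{"aperture":92,"rz":-0.137},{"aperture":92,"rz":-0.137},{"aperture":92,"rz":-0.137},{"aperture":92,"rz":-0.137},{"aperture":92,"rz":-0.137},{"aperture":92,"rz":-0.137},{"aperture":92,"rz":-0.137},{"aperture":92,"rz":-0.137},{"aperture":92}]}}

```text
time_s: 14.8
eef_pos: [473.2, 313.8, 191.9]
tool_rot: [-0.087, -3.139, 0.001]
force: [-0.1, -0.1, -0.7]
finger_gap: 91.6
gripper_force: 0.0
```

```bash
python3 - <<'E'
from m import *
s=bot.state();im,d=bot.snapshot('wrist');cv2.imwrite('pics/w6.png',im);np.save('pics/w6.npy',d)
run('wrist',im,d,wcloud(d,s))
E
python3 to.py 477.5 313 -20 87
```

```text
wrist bar none
wrist plate none
wrist box none
wrist SL 364 [478.4 337.4] [49.9  7.9] 1.6 [41.4 47.6 48.9] med [477.8 337.2  47.6] pca 1.5
wrist SR 376 [476.6 291.3] [ 8.  52.4] 80.8 [41.9 47.6 48.9] med [474.6 291.8  47.6] pca 170.9
wrist JL 166 [562.1 343.7] [34.  11.3] 0.4 [34.3 42.1 44.5] med [567.8 345.1  42.1] pca 173.4
wrist JR 169 [560.5 273.7] [12.5 30.1] 81.2 [33.7 38.7 44.6] med [563.8 273.   38.7] pca 0.8
wrist piv 526 [393.  319.8] [25.  40.2] 88.1 [42.5 45.2 47. ] med [388.2 320.5  45.2] pca 176.7
wrist mat 22939 [464.5 321.8] [152.  263.3] 86.2 [2.6 3.9 5.3] med [450.5 321.4   3.9] pca 175.6
wrist br none
wrist brtop none
wrist bed none
wrist scr 1108 [459.  -15.7] [159.8 185.5] 1.1 [10.3 18.8 28.4] med [394.7 -18.3  18.8] pca 34.4
[473.2 313.9 192. ] tool delta [ -4.5  -0.5 212. ]
yaw 86.59 turn -0.007 j [-0.11  0.39 -0.66  1.75  0.27  1.09  0.65] 14.85
```

View pics/w6.png

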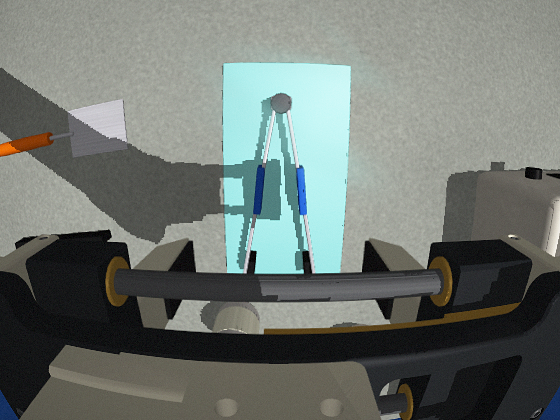

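The wrist view shows sleeves at (258,190) and (300,190), symmetric about the finger mid-plane (~col 279), pivot at (281,102); jaws partly behind the gripper.

>>> {"method": "drive_effector", "body": {"motion": [{"aperture":92,"trans":[-4.5,0,30]},{"aperture":92,"trans":[0,0,45]},{"aperture":92,"trans":[0,0,45]},{"aperture":92,"trans":[0,0,40]},{"aperture":92,"trans":[0,0,30]},{"aperture":92,"trans":[0,0,15]},{"aperture":92,"trans":[0,0,6]},{"aperture":70},{"aperture":60},{"aperture":60},{"aperture":60}]}}

```text
time_s: 15.95
eef_pos: [478.7, 315.0, -17.1]
tool_rot: [0.088, 3.138, 0.002]
force: [0.1, -0.2, -0.1]
finger_gap: 64.5
gripper_force: 0.0
```

```bash
python3 to.py 477.5 313.8 -20 86.4
```

```text
[478.7 315.  -17.1] tool delta [ 1.2 -1.3  2.9]
yaw 86.78 turn 0.007 j [-0.23  0.68 -0.51  1.88  0.49  0.71  0.48] 15.95
```

>>> {"method": "drive_effector", "body": {"motion": [{"aperture":58,"trans":[1,-1,1]},{"aperture":54},{"aperture":51},{"aperture":49},{"aperture":49},{"aperture":49},{"aperture":49},{"aperture":49}]}}

```text
time_s: 16.75
eef_pos: [477.4, 313.7, -19.0]
tool_rot: [0.088, 3.139, 0.001]
force: [2.6, -0.5, 4.9]
finger_gap: 49.2
gripper_force: 6.0
```

```bash
python3 to.py 477.5 313.8 -20 86.4
```

```text
[477.4 313.7 -19. ] tool delta [-0.1  0.1  1. ]
yaw 86.79 turn 0.007 j [-0.23  0.68 -0.51  1.88  0.49  0.71  0.48] 16.75
```

>>> {"method": "drive_effector", "body": {"motion": [{"aperture":48,"trans":[0,0,-5]},{"aperture":48,"trans":[0,0,-10]},{"aperture":48,"trans":[0,0,-15]},{"aperture":48,"trans":[0,0,-20]},{"aperture":48,"trans":[0,0,-25]},{"aperture":48,"trans":[0,0,-25]},{"aperture":48,"trans":[0,0,-25]},{"aperture":48,"trans":[0,0,-25]},{"aperture":48,"trans":[0,0,-20]},{"aperture":48,"trans":[0,0,-15]},{"aperture":48,"trans":[0,0,-10]},{"aperture":48}]}}

```text
time_s: 17.95
eef_pos: [477.2, 314.1, 177.1]
tool_rot: [0.087, 3.138, 0.002]
force: [0.4, -0.4, -1.7]
finger_gap: 48.0
gripper_force: 4.5
```

```bash
python3 - <<'E'
from h import *
s=bot.state();im,d=bot.snapshot('scene');cv2.imwrite('pics/s7.png',im[60:300,200:520])
M=R.from_rotvec(s['tool_rot']).as_matrix();T=(cloud('scene',d)-s['eef_pos'])@M
H=hsv(im).astype(int)
b=(abs(H[...,0]-112)<12)&(H[...,1]>120)&(d>0)&(np.abs(T).max(-1)<90)
q=T[b];print('sleeve',b.sum(),np.percentile(q,[3,50,97],axis=0).round(1) if len(q) else '')
im,d=bot.snapshot('top');P=cloud('top',d)
yel=(abs(hsv(im)[...,0].astype(int)-27)<8)&(hsv(im)[...,1]>120)&(d>0)&(np.hypot(P[...,0]-611,P[...,1]+22)<40)
for a in(52,72): print(rect(P[yel&(P[...,2]>a)]))
E
python3 to.py 514 -46 180 104
```

```text
sleeve 139 [[-26.6 -26.7 -68.2]
 [ -8.7  14.8 -60.2]
 [ 16.7  20.7 -48.1]]
(array([610.6, -20.8]), array([36.9, 23.7]), 16.1, array([55.4, 72.5, 81.2]))
(array([609.8, -20.7]), array([18.4, 22.5]), 9.5, array([74.7, 78.7, 81.4]))
[476.3 313.2 175.1] tool delta [ -57.7 -356.5   -4.7]
yaw 86.8 turn -0.3 j [-0.11  0.42 -0.66  1.77  0.29  1.06  0.64] 18.05
```

View pics/s7.png

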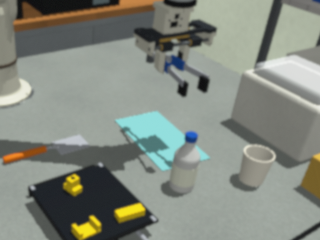

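The scene view shows the tongs hanging level in the gripper, jaws open, mat empty, spray untouched. From here I use numbers only.

>>> {"method": "drive_effector", "body": {"motion": [{"aperture":48,"trans":[-6,-10,0]},{"aperture":48,"trans":[-12,-20,0]},{"aperture":48,"trans":[-17,-28,0]},{"aperture":48,"trans":[-17,-28,0]},{"aperture":48,"trans":[-17,-28,0]},{"aperture":48,"trans":[-17,-28,0]},{"aperture":48,"trans":[-17,-28,0]},{"aperture":48,"trans":[-15,-26,0]},{"aperture":48,"trans":[-12,-20,0]},{"aperture":48,"trans":[-6,-11,0]},{"aperture":48}]}}

```text
time_s: 19.15
eef_pos: [600.0, 76.3, 174.4]
tool_rot: [-0.094, -3.139, 0.002]
force: [-0.2, -0.9, -1.1]
finger_gap: 48.1
gripper_force: 4.5
```

```bash
python3 - <<'E'
from h import *
s=bot.state();im,d=bot.snapshot('wrist');P=wcloud(d,s);cv2.imwrite('pics/w8.png',im)
H=hsv(im).astype(int);yel=(abs(H[...,0]-27)<8)&(H[...,1]>120)&(d>0)&(np.hypot(P[...,0]-611,P[...,1]+22)<45)
v,u=np.nonzero(yel);print(u.min(),u.max(),v.min(),v.max())
for a,b in((52,90),(54,64),(74,90)): 
    q=yel&(P[...,2]>a)&(P[...,2]<b);print(a,q.sum(),rect(P[q]))
b=(d>0)&(P[...,2]>38)&(P[...,2]<50)&(np.hypot(P[...,0]-660,P[...,1]+5)<160);print('bed',rect(P[b]))
T=(P-s['eef_pos'])@R.from_rotvec(s['tool_rot']).as_matrix()
t=(d>0)&(np.abs(T[...,1])<40)&(T[...,2]<10)&(T[...,2]>-80)&(T[...,0]>10)
bl=t&(abs(H[...,0]-112)<12)&(H[...,1]>120)
for sg in(1,-1):
    q=T[bl&(sg*T[...,1]>0)];print('sleeve',sg,len(q),np.percentile(q,[3,50,97],axis=0).round(1) if len(q) else '')
q=T[t&(T[...,0]>70)&(abs(T[...,1])<30)&(T[...,2]>-60)];print('pivot',len(q),q.mean(0).round(1),np.percentile(q,[3,97],axis=0).round(1))
E
python3 to.py 514 -46 180 104
```

```text
11 202 188 407
52 935 (array([610.7, -22.6]), array([36.2, 25. ]), 15.7, array([55.8, 66.4, 80.6]))
54 422 (array([610.7, -22.6]), array([36.2, 24.9]), 15.7, array([55.8, 59.8, 61.6]))
74 401 (array([610.5, -22.7]), array([18.8, 24.7]), 14.9, array([76.2, 79.7, 80.8]))
bed (array([663.8,  -6.4]), array([221.2, 200.5]), 2.8, array([42.9, 45.8, 47.1]))
sleeve 1 775 [[ 10.6  14.8 -67.7]
 [ 18.5  18.3 -66.4]
 [ 25.4  22.  -48.4]]
sleeve -1 826 [[ 10.5 -22.2 -67.8]
 [ 19.4 -18.6 -66.3]
 [ 26.  -14.7 -47.6]]
pivot 247 [ 81.1   1.2 -47.9] [[ 71.1  -6.4 -59.7]
 [ 86.1   7.7 -26.9]]
[599.3  78.7 174.7] tool delta [  78.1 -129.4   -5.2]
yaw 86.72 turn -0.302 j [ 0.26  0.46 -0.58  1.68  0.28  1.08  1.11] 19.2
```

>>> {"method": "drive_effector", "body": {"motion": [{"aperture":48,"trans":[6,-10,0]},{"aperture":48,"trans":[12,-21,0]},{"aperture":48,"trans":[14,-24,0]},{"aperture":48,"trans":[14,-24,0]},{"aperture":48,"trans":[14,-24,0]},{"aperture":48,"trans":[12,-20,0]},{"aperture":48,"trans":[6,-9,0]},{"aperture":48,"rz":-0.05},{"aperture":48,"rz":-0.1},{"aperture":48,"rz":-0.1},{"aperture":48,"rz":-0.08},{"aperture":48,"trans":[0,0,40]},{"aperture":48,"trans":[0,0,30]},{"aperture":48,"trans":[0,0,10]},{"aperture":48},{"aperture":48}]}}

```text
time_s: 20.8
eef_pos: [515.6, -47.3, 96.7]
tool_rot: [-0.431, 3.11, 0.0]
force: [0.9, 0.4, -0.8]
finger_gap: 48.5
gripper_force: 4.5
```

```bash
cat > jaws.py <<'E'
from h import *
s=bot.state();im,d=bot.snapshot('scene');P=cloud('scene',d);cv2.imwrite('pics/j.png',im)
M=R.from_rotvec(s['tool_rot']).as_matrix();T=(P-s['eef_pos'])@M
print(s['eef_pos'],s['finger_gap'],s['gripper_force'])
dark=(im.max(2)<90)&(d>0)&(T[...,0]<-70)&(T[...,0]>-130)&(abs(T[...,1])<60)&(T[...,2]<0)&(T[...,2]>-75)&(P[...,2]>52)
for sg in(1,-1):
    q=T[dark&(sg*T[...,1]>4)];print('jaw',sg,len(q),np.percentile(q,[3,50,97],axis=0).round(1).tolist() if len(q)>4 else '')
H=hsv(im).astype(int);yel=(abs(H[...,0]-27)<8)&(H[...,1]>120)&(d>0)&(np.abs(T[...,0]+100)<40)&(abs(T[...,1])<45)&(T[...,2]<60)
q=P[yel];print('bracket',len(q),np.percentile(q,[3,50,97],axis=0).round(1).tolist(),rect(q) if len(q)>9 else '');q=T[yel];print('in tool',rect(q),np.percentile(q[:,2],[1,50,99]).round(1))
E
python3 jaws.py; python3 to.py 514.1 -49 30 105.5
```

```text
[515.55722952 -47.25526336  96.70517328] 48.49709301296261 4.516678259242326
jaw 1 151 [[-113.7, 18.9, -58.5], [-103.7, 21.4, -46.2], [-88.7, 29.2, -28.8]]
jaw -1 113 [[-112.8, -38.4, -58.7], [-106.7, -36.3, -42.1], [-89.4, -30.0, -28.2]]
bracket 301 [[577.0, -38.2, 45.6], [617.4, -27.0, 61.0], [629.3, 0.6, 81.6]] (array([599.5, -13. ]), array([57.7, 53.7]), 10.3, array([46.2, 61. , 81.1]))
in tool (array([-90. ,  10.1]), array([57.7, 53.7]), 5.5, array([15.8, 35.9, 50.6])) [14.4 35.9 51.9]
[516.  -47.6  97.1] tool delta [ 2.4 -0.8 67.1]
yaw 105.76 turn 0.004 j [ 0.53  0.42 -0.59  1.96  0.3   0.85  1.62] 20.85
```

>>> {"method": "drive_effector", "body": {"motion": [{"aperture":48,"trans":[2,0.8,15]},{"aperture":48,"trans":[0,0,20]},{"aperture":48,"trans":[0,0,18]},{"aperture":48,"trans":[0,0,12]},{"aperture":48,"trans":[0,0,6]},{"aperture":48},{"aperture":48}]}}

```text
time_s: 21.55
eef_pos: [513.3, -47.8, 25.4]
tool_rot: [-0.429, 3.111, -0.0]
force: [-0.6, 0.6, -1.8]
finger_gap: 47.7
gripper_force: 4.5
```

```bash
python3 jaws.py; python3 to.py 514 -48 23.5 105.5
```

```text
[513.2527413  -47.76801014  25.36281582] 47.66920254892477 4.516606829711236
jaw 1 141 [[-114.1, 19.7, -59.2], [-105.6, 21.7, -49.1], [-88.0, 31.2, -27.4]]
jaw -1 125 [[-112.8, -39.2, -58.3], [-106.8, -35.9, -43.5], [-87.1, -27.1, -27.9]]
bracket 290 [[591.9, -45.5, 46.4], [618.8, -24.5, 65.8], [630.3, -0.1, 81.8]] (array([599.2, -14.3]), array([39.8, 83.2]), 67.2, array([46.7, 65.8, 81.3]))
in tool (array([-91.8,   8.9]), array([83.2, 39.8]), 38.5, array([-55.9, -40.3, -21.2])) [-57.9 -40.3 -20.1]
[513.3 -47.8  25.5] tool delta [-0.6 -0.4  2. ]
yaw 105.71 turn 0.004 j [ 0.47  0.53 -0.53  2.01  0.4   0.71  1.54] 21.6
```

>>> {"method": "drive_effector", "body": {"motion": [{"aperture":46,"trans":[-0.5,0,1.5]},{"aperture":44},{"aperture":42},{"aperture":40},{"aperture":38},{"aperture":36},{"aperture":34},{"aperture":30},{"aperture":20},{"aperture":10},{"aperture":10},{"aperture":10}]}}

```text
time_s: 22.8
eef_pos: [513.0, -47.7, 23.1]
tool_rot: [0.429, -3.112, -0.0]
force: [0.7, -1.1, -1.7]
finger_gap: 36.0
gripper_force: 29.9
```

```bash
python3 jaws.py
```

```text
[512.95142476 -47.74312613  23.10106222] 36.014630125129585 29.872421622276306
jaw 1 68 [[-114.0, 9.2, -59.5], [-111.2, 16.5, -52.6], [-80.7, 21.9, -33.3]]
jaw -1 109 [[-113.4, -27.8, -58.5], [-106.6, -25.3, -43.8], [-83.5, -18.0, -29.4]]
bracket 246 [[601.6, -36.1, 47.1], [619.8, -21.7, 68.2], [630.4, -6.5, 81.9]] (array([604.3, -14.7]), array([35.8, 63.8]), 64.7, array([47.8, 68.2, 81.7]))
in tool (array([-96.9,   7. ]), array([63.8, 35.8]), 41.0, array([-58.6, -45.1, -24.8])) [-59.5 -45.1 -23.2]
```

>>> {"method": "drive_effector", "body": {"motion": [{"aperture":10,"trans":[0,0,-2]},{"aperture":10,"trans":[0,0,-4]},{"aperture":10,"trans":[0,0,-8]},{"aperture":10,"trans":[0,0,-10]},{"aperture":10,"trans":[0,0,-12]},{"aperture":10,"trans":[0,0,-14]},{"aperture":10,"trans":[0,0,-14]},{"aperture":10,"trans":[0,0,-14]},{"aperture":10,"trans":[0,0,-14]},{"aperture":10,"trans":[0,0,-12]},{"aperture":10,"trans":[0,0,-8]},{"aperture":10,"trans":[0,0,-5]},{"aperture":10,"trans":[0,0,-3]},{"aperture":10},{"aperture":10},{"aperture":10},{"aperture":10},{"aperture":10}]}}

```text
time_s: 24.65
eef_pos: [512.8, -47.7, 142.8]
tool_rot: [0.429, -3.112, -0.0]
force: [-1.2, -0.1, -1.3]
finger_gap: 36.1
gripper_force: 29.9
```

```bash
python3 jaws.py
```

```text
[512.76429797 -47.66278999 142.82108408] 36.099308773226475 29.869953989982605
jaw 1 58 [[-114.0, 9.1, -58.6], [-111.5, 14.3, -54.3], [-88.2, 18.6, -36.9]]
jaw -1 124 [[-113.1, -27.8, -57.8], [-107.8, -25.3, -42.3], [-89.1, -18.8, -28.8]]
bracket 249 [[601.7, -35.9, 172.3], [619.3, -21.2, 189.3], [629.5, -7.7, 200.9]] (array([614.3, -22.5]), array([31.1, 34.2]), 16.1, array([173.6, 189.3, 200.6]))
in tool (array([-104.5,   -3.2]), array([34.2, 31.1]), 89.6, array([-57.9, -46.6, -30.8])) [-58.5 -46.6 -28.1]
```

Bracket top is at z ≈ 201 mm, so its underside is about 12 cm above the bed, held at 36 mm opening and 30 N.

```bash
python3 -c "
from plant import bot
print(abs(bot.state()['qvel']).max(),bot.hand_in())"
```

```text
the job is handed in; nothing more can be done
0.0015919917131603288 None
```

I switched the bed heater off, then picked up the tongs and lifted the bracket; the arm is holding it still about 12 cm above the bed at 30 N. I handed the job in at about 25 s, and no verdict was returned. I did not re-measure the other prints and things at the end.

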